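Tip the parts bin against the board and hold the nuts in one corner

TASK

Draw the open-fronted parts bin flat along the bench towards you until you feel its whole front come up against the edge of the plasterboard panel, without ramming it. Then tip it up over its front corner on the side where the open tub stands, about 35 to 40 degrees, that corner staying down on the bench by the board, until all five coupling nuts have slid together into that corner, ready to be counted into the tub. Finish with the bin still held tipped like that, and leave everything else on the bench where it is.

Things in the scene. Friction and masses are not known exactly. Their poses are not given: they have to be found in the camera images.
- bin: Open-fronted grey plastic parts bin, loose, 0.2 to 0.4 kg. 190 mm deep (x), 140 wide (y); back 85 mm high, front 40, sides 85 over the back half, sloping to 40 at the front; walls and floor 4 mm, smooth: nuts slide well below 30 degrees. Origin: centre of underside. x points from its front to its back (away from the robot, give or take its yaw), y to its left as the robot sees it, z up.
- bin_grip (a point): Middle of the moulded lip on top of the bin's back wall, 10 mm below the rim: bin frame (97, 0, 75) mm; axes as the bin's. Lip and wall make a flat-sided bar 12 mm thick (bin x), 110 mm long (y), from 57 to 85 mm above the underside: pinch it across its thickness from above.
- heel_left (a point): Bottom outer front corner of the bin on its left (+y): bin frame (-95, +70, 0) mm.
- heel_right (a point): Bottom outer front corner of the bin on its right (-y): bin frame (-95, -70, 0) mm.
- pocket_left (a point): Inner front left corner of the bin at its floor: bin frame (-91, +66, 4) mm.
- pocket_right (a point): Inner front right corner of the bin at its floor: bin frame (-91, -66, 4) mm.
- panel: Plasterboard practice panel with taped joints, 220 mm (x) by 560 mm (y), 12.5 mm thick, screwed to the bench between the robot and the bin; it does not move. Origin: middle of its long far edge, at bench level. x points away from the robot towards the bin, give or take its yaw.
- panel_edge (a point): Middle of the panel's long far edge at bench level (the panel's origin): the straight upright edge, 12.5 mm high, runs along this point's y; its x points from the panel out towards the bin. The bin's front comes to bear on it.
- open_tub: White plastic filler tub without a lid, empty, 120 mm across, 105 mm high, with a wire bail; stands well to the left or well to the right of the bin and shows which front corner is meant. Origin: centre of its underside.
- lidded_tub: The same white tub with its flat lid on, 125 mm across, 115 mm high, on the other side of the bin. Bystander. Origin: centre of its underside.
- nut1: Steel M8 coupling nut, a hexagonal bar 13 mm across flats, 30 mm long, 22 g, lying loose on the bin's floor. Origin: its centre; x along its length.
- nut2: Steel M8 coupling nut, a hexagonal bar 13 mm across flats, 30 mm long, 22 g, lying loose on the bin's floor. Origin: its centre; x along its length.
- nut3: Steel M8 coupling nut, a hexagonal bar 13 mm across flats, 30 mm long, 22 g, lying loose on the bin's floor. Origin: its centre; x along its length.
- nut4: Steel M8 coupling nut, a hexagonal bar 13 mm across flats, 30 mm long, 22 g, lying loose on the bin's floor. Origin: its centre; x along its length.
- nut5: Steel M8 coupling nut, a hexagonal bar 13 mm across flats, 30 mm long, 22 g, lying loose on the bin's floor. Origin: its centre; x along its length.
- tape_roll: Bystander: roll of paper joint tape, 100 mm across, 50 mm high, standing flat on the panel. Origin: centre of its underside.
- taping_knife: Bystander: broad steel taping knife with a black handle, 220 mm long, lying on the bench. Origin: underside, 25 mm from the handle's middle towards the blade.
- cartridge: Bystander: sealant cartridge lying on the bench, 49 mm across, 290 mm long with its nozzle. Origin: underside, middle of the tube.
- primer_bottle: Bystander: white bottle, 68 mm across, 190 mm high. Origin: centre of its underside.
- tub_lid: Bystander: the open tub's white round lid lying flat, 125 mm across, 11 mm high. Origin: centre of its underside.
- mixing_cup: Bystander: clear cup, 84 mm across, 100 mm high. Origin: centre of its underside.
Mind the look-alikes: they are no part of the job. There is more than one size of the bin; the one meant has the size given above.

How it is judged:
By the outcome, as a careful person would: the job done as asked, in the order asked, and still so for the second after the job is handed in, while the arm keeps its last pose, push and grip.
It also fails if it takes over 42 s, if anything falls off the work surface, if the arm or the gripper's body presses on something with over 40 N, if the wrist force passes 120 N, or if a joint passes its speed limit or range.

ROBOT

A 6-joint arm with a two-finger parallel gripper is mounted at the origin on the work surface. World frame = base frame: x ahead of the robot, y to its left, z up, the work surface at z = 0. Lengths are in m, angles in rad, forces in N, time in s.
With the tool pointing down it reaches from about 0.275 to 0.725 m from the base axis. Payload 5.6 kg.
Tool frame: the origin (TCP) lies midway between the tips of the shut fingers; the grasp point (between the pads) lies 19 mm behind it (bot.grip_depth is the distance from the TCP to the grasp point, in m); z points along the fingers, y is the line along which they close (so a half turn about z gives the same grasp; the last joint's range is limited). The gripper opens to 85 mm and grips with 20 to 120 N. Pads are 22 mm wide; open, the fingers measure 114 mm over their backs; the gripper's body (76 mm by 85 mm) begins 54 mm behind the grasp point. The pads swing forward as they close: fully open they stand 13 mm farther back than shut.
Start: joints at [1.608, 0.255, 0.108, 0, -1.424, -0.285], TCP at [0.135, 0.533, 0.231] pointing down, gripper open.
Joint ranges: [-2.95, 2.95], [-1.21, 1.97], [-1.09, 1.5], [-2.87, 1.71], [-2.94, -0.07], [-3.05, 3.05]. Speed limits (rad/s): [2.57, 2.57, 3.14, 3.14, 3.14, 3.14].

INTERFACE

Orientations are given as [roll, pitch, yaw] about the fixed x, y, z axes, in that order (R = Rz(yaw) Ry(pitch) Rx(roll)).
In Python, from workcell import readout, snapshot, get_calibration, job_done, bot gives the robot as it stands.
- The arm moves only by the shell command python3 -m pendant 'ROWS' [FORCE]. ROWS is JSON, a list that holds one entry, the list of rows, each a list of 7 numbers: the shift along the world's x, y, z in cm, then the turn, a rotation vector about the world's x, y, z in rad, then the closure in counts, from 0 (fully open) to 255 (shut). A call has 1 to 5 rows; each row is the pose to reach, as a shift and turn from the pose commanded when the call began; what a row does not reach only later rows make up. A row lasts 1/8 s, in which the tool goes at most 62.5 mm and 10.7 degrees, less where a joint would pass 70% of its speed; a pose out of reach is approached as far as the arm can. A call with a gripper value outside its range is refused whole. The fingers move at their own pace and stop on an object; FORCE is the grip in N (left out, the last holds). Time passes only in rows, so rows that repeat a pose let the fingers close. It gives the time, the measured TCP pose, the force, the opening and the grip force at its end, in the units of the state.
- readout.read_state(): the state, without advancing time (a new reading comes with each control period).
- snapshot(name): name is "side" or "top"; returns the picture (420x560x3 uint8, red, green, blue); there is no depth.
- get_calibration(name): a dict with "vertical_fov" (degrees; the focal length in pixels is half the picture's height over the tangent of half this angle, whatever the lens; pixels are square), "cx", "cy" (the principal point, pixels), "k1" (the pictures are not rectified: a ray, as slopes to the right and down, at radius r is drawn at 1 + k1 r^2 times it, then the intrinsics apply), "world_to_cam" (4x4, takes a point from world to camera coordinates). Camera axes: x right, y down, z forward; pixel columns grow to the right and rows downward; lengths in m; the calibration is good to about 2 mm. A picture is of the moment at which its call begins. get_calibration takes no time and is no camera call.
- job_done(): hands the job in; it is judged then, once.
The state is a dict: "clock": time; "qpos": joint angles; "qd": joint speeds; "joint_efforts": joint torques, N m; "position": TCP position; "tool_rot": TCP orientation; "force": force on the tool from outside, world axes, zero at the start; "moment": the same for the moment, N m; "grip_width": opening from 0.0 (shut) to 1.0 (fully open); "grasp_force": force on a finger pad.
Only numpy, scipy, OpenCV 4.12 (cv2) and the standard library are available. Lean on these libraries where they do the work, as an engineer would, in place of code of your own. Each camera call takes 0.05 s, during which the arm holds its last target. There are 200 camera calls.

## Working session

There is one attempt and no reset: what is moved stays moved. The work goes in short steps, Python scripts to look and compute and a shell command to move; the robot and the scene stay as the last step left them, time stands still between calls to the robot, and variables do not carry over. Pictures are saved under pics/ and viewed, at most 10 in all, crops included, and the job is handed in when it is done.

```bash
mkdir -p pics; cat > h.py <<'E'
import numpy as np, cv2
from workcell import readout, snapshot, get_calibration
def K(name):
    c=get_calibration(name); f=210/np.tan(np.radians(c["vertical_fov"])/2)
    return c,f
def ray(name,u,v):
    c,f=K(name); d=np.array([(u-c["cx"])/f,(v-c["cy"])/f]); p=d.copy()
    for _ in range(20): p=d/(1+c["k1"]*(p@p))
    T=np.array(c["world_to_cam"]); R=T[:3,:3]
    return -R.T@T[:3,3], R.T@np.array([p[0],p[1],1])
def onz(name,u,v,z):
    o,d=ray(name,u,v); return o+d*(z-o[2])/d[2]
def proj(name,P):
    c,f=K(name); T=np.array(c["world_to_cam"]); q=T[:3,:3]@np.array(P)+T[:3,3]
    s=q[:2]/q[2]; s=s*(1+c["k1"]*(s@s)); return s*f+[c["cx"],c["cy"]]
def save(name,fn,crop=None,k=1):
    im=snapshot(name)[:,:,::-1]
    if crop: x0,y0,x1,y1=crop; im=im[y0:y1,x0:x1]
    cv2.imwrite("pics/"+fn,cv2.resize(im,None,fx=k,fy=k,interpolation=cv2.INTER_CUBIC)); 
E
python3 - <<'E'
from h import *
save("top","top1.png",k=1.4);save("side","side1.png",k=1.4)
for n in("top","side"):
    print(n,ray(n,280,210),K(n)[1],get_calibration(n)["k1"])
print(readout.read_state())
E
```

```text
top (array([0.21429846, 0.0161312 , 1.43295291]), array([ 0.21846736, -0.02462105, -0.97556367])) 504.03229682167535 -0.05546255339743973
side (array([-0.22052216, -0.94458217,  0.94174818]), array([ 0.48101839,  0.64892506, -0.58954572])) 450.9024975106441 -0.012776844474951216
{'clock': 0.1, 'qpos': array([ 1.60758415e+00,  2.55677077e-01,  1.07116033e-01, -4.00753618e-04,
       -1.42393008e+00, -2.84615721e-01]), 'qd': array([ 0.00042427, -0.0022077 ,  0.00352291,  0.00096227,  0.00016731,
        0.00016006]), 'joint_efforts': array([-1.77831287e-03, -3.87605774e+01,  2.38474166e+01,  5.37781075e+00,
       -3.74928029e-03,  6.41447002e-07]), 'position': array([0.13475279, 0.5327643 , 0.2304881 ]), 'tool_rot': array([ 3.13985474e+00, -9.54895492e-05, -2.47886792e-01]), 'force': array([-0.0466613 ,  0.20754065,  0.76366222]), 'moment': array([0.00649545, 0.00864261, 0.01412501]), 'grasp_force': 0.0, 'grip_width': 0.9979737547590279}
```

View pics/top1.png

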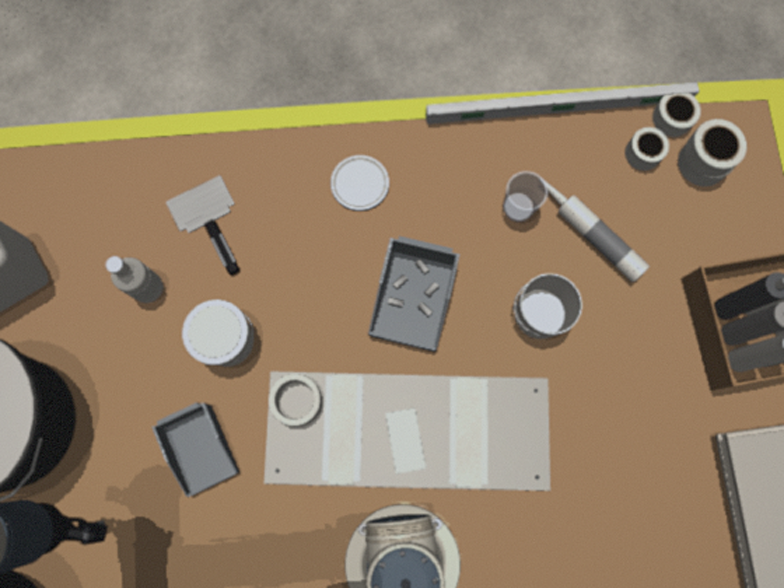

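View pics/side1.png

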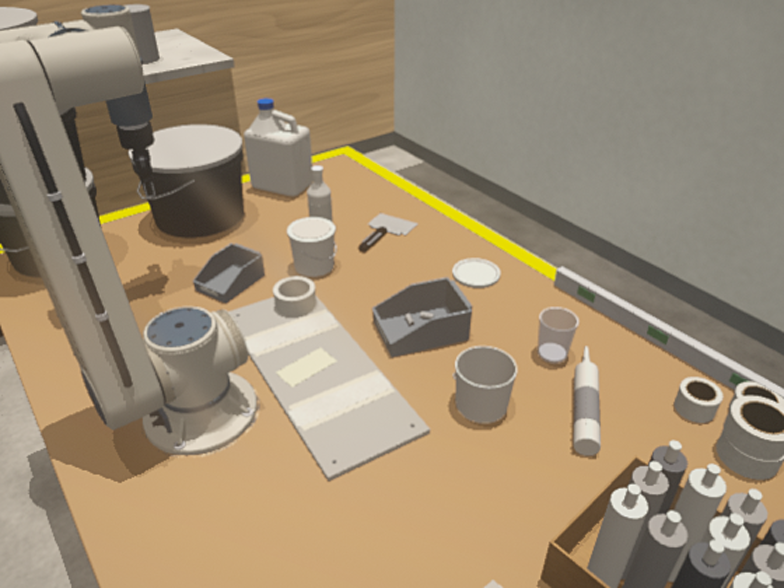

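The top view shows two bins, A at (414,295) holding five nuts and B at (197,450), smaller and empty. The open tub is at (547,305), to the right (-y), and the lidded one is at (218,332). A fits because it holds the nuts and is bigger. I'll confirm that in a crop with measurements.

```bash
python3 - <<'E'
from h import *
im=snapshot("top")
cv2.imwrite("pics/c1.png",cv2.resize(im[155:285,180:400,::-1],None,fx=3.6,fy=3.6,interpolation=cv2.INTER_CUBIC))
hsv=cv2.cvtColor(im,cv2.COLOR_RGB2HSV)
m=((hsv[...,1]<70)&(hsv[...,2]<150)).astype(np.uint8)*255
m=cv2.morphologyEx(m,cv2.MORPH_OPEN,np.ones((3,3)))
for c in cv2.findContours(m,0,2)[0]:
    if cv2.contourArea(c)>800: 
        a=cv2.approxPolyDP(c,4,True)[:,0]
        print(cv2.contourArea(c),a.tolist())
# panel far edge: light low-sat pixel transition along columns, on z=0.0125
P=[]
for u in list(range(240,260))+list(range(265,385,4)):
    col=hsv[255:285,u,1].astype(float); g=np.diff(col); i=np.argmin(g)
    P.append(onz("top",u,255+i+1,0.0125))
P=np.array(P); 
for _ in range(3):
    k=np.polyfit(P[:,1],P[:,0],1); r=P[:,0]-np.polyval(k,P[:,1]); P=P[abs(r)<0.004]
print("edge x=",k,len(P),r.std(), "yaw",-np.arctan(k[0]))
for u,v in((193,267),(392,270),(189,345),(393,350)): print(onz("top",u,v,0.0125))
for nm,u,v in(("open",547,305),):print(nm,onz("top",u/1.4,v/1.4,.05))
E
```

```text
1110.0 [[264, 415], [314, 419], [310, 402], [293, 391], [274, 396]]
1356.5 [[33, 360], [8, 358], [7, 365], [0, 363], [0, 419], [12, 419], [5, 402], [7, 389], [10, 399], [20, 402], [13, 393], [27, 398], [36, 386], [32, 382], [42, 379], [31, 372]]
906.5 [[516, 309], [511, 315], [531, 416], [541, 419]]
2522.0 [[146, 288], [109, 305], [133, 354], [170, 337]]
2149.5 [[9, 248], [24, 293], [17, 321], [0, 344], [1, 350], [9, 345], [10, 349], [0, 359], [21, 341], [31, 340], [34, 330], [38, 334], [34, 321], [40, 314], [47, 321], [52, 291], [45, 297], [39, 290], [48, 285], [43, 270]]
2336.5 [[559, 195], [511, 216], [515, 227], [533, 225], [516, 233], [519, 245], [554, 238], [522, 250], [526, 265], [559, 258]]
3704.5 [[285, 169], [276, 180], [263, 238], [311, 250], [327, 183], [322, 177]]
1343.5 [[2, 159], [0, 222], [34, 201], [22, 173]]
6131.0 [[433, 0], [439, 12], [444, 11], [445, 30], [470, 45], [463, 59], [468, 53], [472, 59], [559, 55], [559, 0]]
14119.0 [[140, 23], [148, 28], [147, 48], [153, 46], [157, 56], [175, 64], [169, 77], [185, 72], [207, 75], [296, 68], [283, 64], [281, 54], [288,
[... 418 characters left out ...]
14], [145, 18]]
6323.5 [[0, 72], [24, 62], [28, 53], [48, 55], [48, 62], [57, 64], [64, 46], [69, 47], [67, 55], [75, 52], [76, 61], [90, 59], [86, 36], [93, 29], [94, 37], [103, 36], [110, 43], [123, 33], [124, 39], [130, 37], [136, 23], [130, 30], [123, 23], [131, 24], [130, 15], [138, 6], [125, 9], [126, 14], [118, 12], [108, 24], [109, 13], [122, 0], [0, 0], [0, 43], [23, 34], [27, 44], [7, 53], [0, 49], [0, 65], [7, 67]]
edge x= [0.09356199 0.36708606] 50 0.0008575213796029273 yaw -0.09329041027505312
[0.38512901 0.23712777 0.0125    ]
[ 0.33691845 -0.32284149  0.0125    ]
[0.17184151 0.25621057 0.0125    ]
[ 0.11861125 -0.3002137   0.0125    ]
open [ 0.47957705 -0.32771592  0.05      ]
```

View pics/c1.png

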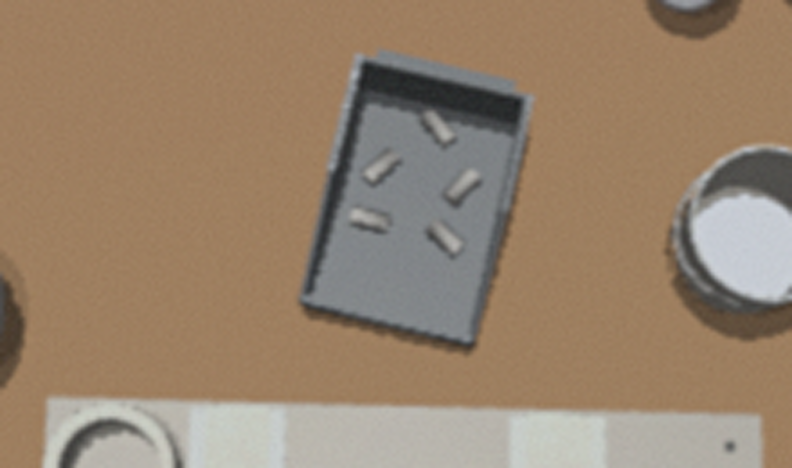

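The crop shows bin A with all five nuts and the lip on its back wall, from (376,52) to (513,82). Its front top corners are at (304,302) and (472,346), and its back corners at (357,57) and (531,98). Next I'll check its size.

```bash
python3 - <<'E'
from h import *
f=lambda x,y,z: onz("top",180+x/3.6,155+y/3.6,z)
FL,FR,BL,BR=f(303,302,.04),f(473,347,.04),f(357,56,.085),f(532,97,.085)
L1,L2=f(376,51,.085),f(514,81,.085)
print(FL,FR,BL,BR,L1,L2)
print("w",np.linalg.norm((FL-FR)[:2]),np.linalg.norm((BL-BR)[:2]),"d",np.linalg.norm((FL-BL)[:2]),np.linalg.norm((FR-BR)[:2]),"lip",np.linalg.norm((L1-L2)[:2]))
yw=[np.arctan2(-(a-b)[0],(a-b)[1]) for a,b in((FL,FR),(BL,BR),(L1,L2))]+[np.arctan2((b-a)[1],(b-a)[0]) for a,b in((FL,BL),(FR,BR))]
print("yaws",yw); y=np.mean(yw); ex=np.array([np.cos(y),np.sin(y)]);ey=np.array([-ex[1],ex[0]])
c=(FL+FR+BL+BR)[:2]/4; print("c",c,"grip",c+ex*.097, "side2 B:",)
g=[109,305],[146,288],[133,354],[170,337]
q=[onz("top",u,v,.05) for u,v in g]; print("B w",np.linalg.norm(q[0]-q[1]),np.linalg.norm(q[0]-q[2]))
n=np.array([1,-.0936]);n/=np.linalg.norm(n); 
for p in(FL,FR): print("gap",(p[:2]-[.3671,0])@n)
# side view check of the grip
print("side px of grip*1.4",proj("side",[*(c+ex*.097),.085])*1.4)
E
```

```text
[0.44672318 0.03113339 0.04      ] [ 0.40231904 -0.0976714   0.04      ] [ 0.62888439 -0.02371439  0.085     ] [ 0.58654526 -0.15608932  0.085     ] [ 0.63189392 -0.03871142  0.085     ] [ 0.60030807 -0.14338676  0.085     ]
w 0.13624390684914556 0.13898101471284616 d 0.19023927943906332 0.19326653459166648 lip 0.10933706791691031
yaws [np.float64(-0.33198103208296537), np.float64(-0.30956005028018047), np.float64(-0.2930620623028229), np.float64(-0.29246083371595943), np.float64(-0.30706901758448807)]
c [ 0.51611797 -0.06158543] grip [ 0.60858776 -0.09088282] side2 B:
B w 0.10936325357997248 0.14783616988863474
gap 0.07637526518151808
gap 0.044168027619673554
side px of grip*1.4 [460.23187974 292.54271955]
```

```bash
python3 -m pendant '[[[3.8,-4.9,0,0,0,-0.13,0],[7.6,-9.8,0,0,0,-0.26,0],[11.4,-14.7,0,0,0,-0.39,0],[15.2,-19.6,0,0,0,-0.52,0],[19,-24.5,0,0,0,-0.65,0]]]' 80
python3 -m pendant '[[[3.8,-4.9,0,0,0,-0.13,0],[7.6,-9.8,0,0,0,-0.26,0],[11.4,-14.7,0,0,0,-0.39,0],[15.2,-19.6,0,0,0,-0.52,0],[19,-24.5,0,0,0,-0.65,0]]]'
python3 -m pendant '[[[3.8,-4.9,0,0,0,-0.13,0],[7.6,-9.8,0,0,0,-0.26,0],[9.4,-13.4,0,0,0,-0.33,0],[9.4,-13.4,0,0,0,-0.33,0],[9.4,-13.4,0,0,0,-0.33,0]]]'
```

```text
clock: 0.78
position: [0.3256, 0.2864, 0.2313]
tool_rot: [-3.141, 0.0, -0.901]
force: [1.3, 1.3, 0.3]
grip_width: 0.997
grasp_force: 0.0
clock: 1.4
position: [0.5157, 0.0414, 0.2312]
tool_rot: [3.141, 0.0, -1.552]
force: [1.3, 0.8, 0.3]
grip_width: 1.002
grasp_force: 0.0
clock: 2.02
position: [0.6086, -0.0907, 0.2308]
tool_rot: [3.141, -0.0, -1.878]
force: [0.5, 0.7, -0.0]
grip_width: 0.999
grasp_force: 0.0
```

```bash
python3 -m pendant '[[[0,0,-5,0,0,0,0],[0,0,-10,0,0,0,0],[0,0,-14,0,0,0,0],[0,0,-17,0,0,0,0],[0,0,-17.3,0,0,0,0]]]'
python3 -m pendant '[[[0,0,0,0,0,0,60],[0,0,0,0,0,0,120],[0,0,0,0,0,0,170],[0,0,0,0,0,0,220],[0,0,0,0,0,0,255]]]' 60
python3 -m pendant '[[[0,0,0,0,0,0,255],[0,0,0,0,0,0,255],[0,0,0,0,0,0,255],[0,0,0,0,0,0,255]]]' 
python3 - <<'E'
from h import *
save("top","t2.png",(220,150,380,280),4.5)
s=readout.read_state();print(s['force'],s['moment'],s['position'])
E
```

```text
clock: 2.65
position: [0.607, -0.0896, 0.0565]
tool_rot: [3.137, -0.001, -1.876]
force: [-0.2, 0.0, 0.1]
grip_width: 0.995
grasp_force: 0.0
clock: 3.28
position: [0.6093, -0.0908, 0.059]
tool_rot: [-3.14, 0.0, -1.878]
force: [-1.1, 0.9, 3.6]
grip_width: 0.128
grasp_force: 60.7
clock: 3.78
position: [0.6092, -0.0909, 0.059]
tool_rot: [-3.141, 0.0, -1.878]
force: [-1.3, 0.6, 6.0]
grip_width: 0.125
grasp_force: 61.0
[-1.94259374  0.49565957  5.75893382] [ 0.37005951  0.3756773  -0.09221043] [ 0.60927157 -0.09082439  0.05898769]
```

View pics/t2.png

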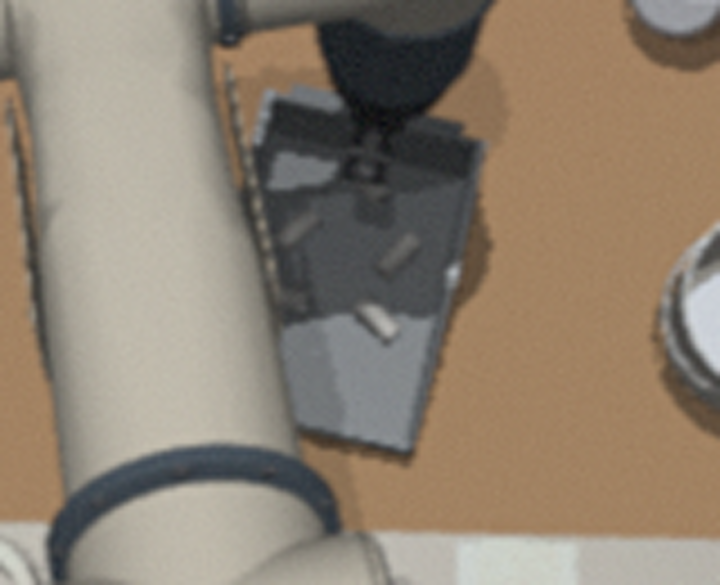

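The bin is pinched at its lip, with its front near (300,435) to (410,455) and still clear of the panel. The nuts are inside. Next I'll draw it back, turning it square to the panel and stopping about 10 mm short.

```bash
python3 -m pendant '[[[-0.4,0.25,0,0,0,0.02,255],[-0.9,0.5,0,0,0,0.043,255],[-1.35,0.75,0,0,0,0.064,255],[-1.8,1,0,0,0,0.085,255],[-2.27,1.25,0,0,0,0.107,255]]]' 80
python3 -m pendant '[[[-0.45,0.25,0,0,0,0.021,255],[-0.9,0.5,0,0,0,0.043,255],[-1.35,0.75,0,0,0,0.064,255],[-1.8,1,0,0,0,0.085,255],[-2.27,1.25,0,0,0,0.107,255]]]'
python3 -m pendant '[[[0,0,0,0,0,0,255],[0,0,0,0,0,0,255]]]'
python3 - <<'E'
from h import *
im=snapshot("side")
cv2.imwrite("pics/s3.png",cv2.resize(im[180:330,170:370,::-1],None,fx=4,fy=4,interpolation=cv2.INTER_CUBIC))
s=readout.read_state();print(s['force'],s['moment'],s['position'],s['tool_rot'],s['qpos'])
E
```

```text
clock: 4.45
position: [0.5868, -0.0781, 0.059]
tool_rot: [-3.139, 0.0, -1.769]
force: [2.9, -0.0, 5.2]
grip_width: 0.119
grasp_force: 79.0
clock: 5.08
position: [0.5641, -0.0657, 0.059]
tool_rot: [-3.139, -0.0, -1.662]
force: [2.4, -0.1, 5.0]
grip_width: 0.127
grasp_force: 79.0
clock: 5.32
position: [0.5635, -0.0654, 0.059]
tool_rot: [-3.141, 0.0, -1.662]
force: [0.5, 1.2, 7.2]
grip_width: 0.128
grasp_force: 79.3
[0.7854405  2.0670956  6.79875333] [ 0.49039031 -0.14489864  0.08288875] [ 0.56354703 -0.06540076  0.05901864] [-3.14048274e+00  2.67239654e-04 -1.66216142e+00] [ 1.60105436e-01  3.98882944e-01 -1.43565955e-01  2.02640987e-05
 -1.02720593e+00 -2.51481153e-01]
```

View pics/s3.png

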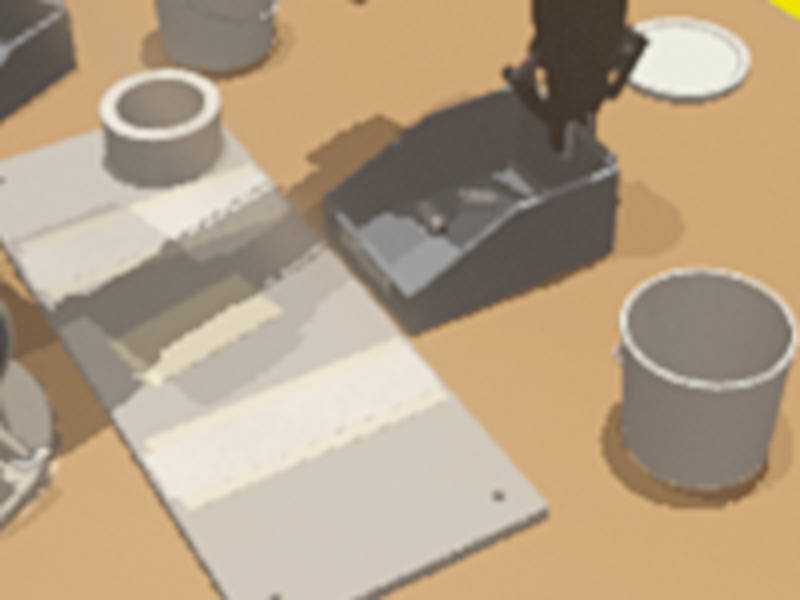

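The bin sits flat with its front parallel to the panel edge and a small gap, around (340,225) to (410,320). Now I'll creep it forward while watching the force.

```bash
python3 -m pendant '[[[-0.1,0.01,0,0,0,0,255],[-0.2,0.02,0,0,0,0,255],[-0.3,0.03,0,0,0,0,255],[-0.4,0.04,0,0,0,0,255],[-0.5,0.05,0,0,0,0,255]]]'
python3 -m pendant '[[[-0.1,0.01,0,0,0,0,255],[-0.2,0.02,0,0,0,0,255]]]'
python3 -m pendant '[[[-0.1,0.01,0,0,0,0,255]]]'; python3 -c "
from h import *
s=readout.read_state();print(s['force'],s['moment'])"
```

```text
clock: 6.0
position: [0.5593, -0.0653, 0.059]
tool_rot: [-3.139, -0.0, -1.662]
force: [3.4, 0.4, 5.9]
grip_width: 0.123
grasp_force: 79.0
clock: 6.25
position: [0.5573, -0.065, 0.059]
tool_rot: [-3.139, -0.0, -1.662]
force: [4.1, 0.4, 5.1]
grip_width: 0.125
grasp_force: 79.0
clock: 6.38
position: [0.5563, -0.065, 0.059]
tool_rot: [-3.139, -0.0, -1.662]
force: [3.3, -1.0, 5.5]
grip_width: 0.119
grasp_force: 79.0
[ 3.25718877 -1.00714084  5.48293057] [-0.09267646 -1.06862183 -0.05692894]
```

```bash
for i in 1 2; do python3 -m pendant '[[[-0.08,0.01,0,0,0,0,255]]]' | grep -E "force|posi|rot"; done; python3 -c "
from h import *
s=readout.read_state();print(s['force'],s['moment'])"
```

```text
position: [0.5555, -0.0648, 0.059]
tool_rot: [-3.139, -0.0, -1.662]
force: [3.6, 0.6, 5.7]
grasp_force: 79.0
position: [0.5547, -0.0648, 0.059]
tool_rot: [-3.139, -0.0, -1.662]
force: [3.1, 0.6, 5.3]
grasp_force: 79.0
[3.12662202 0.64371404 5.2563054 ] [-0.10620835 -0.96022391 -0.01305732]
```

```bash
python3 -m pendant '[[[-0.08,0.01,0,0,0,0,255]]]' | grep -E "force|posi|rot"; python3 -c "
from h import *
s=readout.read_state();print(s['force'],s['moment'])"
```

```text
position: [0.5539, -0.0647, 0.059]
tool_rot: [-3.139, -0.0, -1.662]
force: [3.9, -0.3, 4.5]
grasp_force: 79.0
[ 3.8673756  -0.32901468  4.5252786 ] [-0.11364605 -1.01834855  0.00401509]
```

```bash
python3 -m pendant '[[[-0.08,0.01,0,0,0,0,255]]]' | grep -E "force|posi|rot"; python3 -c "
from h import *
s=readout.read_state();print(s['force'],s['moment'])"
```

```text
position: [0.5531, -0.0646, 0.059]
tool_rot: [-3.139, -0.0, -1.662]
force: [3.1, -1.1, 5.7]
grasp_force: 79.0
[ 3.12681423 -1.08064134  5.71184371] [-0.11897477 -1.05585542 -0.03765672]
```

```bash
python3 -m pendant '[[[-0.08,0.01,0,0,0,0,255]]]' | grep -E "force|posi|rot"; python3 -c "
from h import *
s=readout.read_state();print(s['force'],s['moment'])"
```

```text
position: [0.5523, -0.0645, 0.059]
tool_rot: [-3.139, -0.0, -1.662]
force: [3.7, 0.8, 5.1]
grasp_force: 79.0
[3.67047996 0.76033957 5.07429983] [-0.13307012 -1.04380998  0.01112289]
```

```bash
python3 -m pendant '[[[-0.08,0.01,0,0,0,0,255]]]' | grep -E "force|posi|rot"; python3 -c "
from h import *
s=readout.read_state();print(s['force'],s['moment'])"
```

```text
position: [0.5522, -0.0645, 0.059]
tool_rot: [-3.138, -0.0, -1.662]
force: [7.4, -2.0, 1.7]
grasp_force: 78.5
[ 7.35715022 -2.01863356  1.65159307] [-0.87351845 -2.39655631 -0.0109771 ]
```

```bash
python3 -m pendant '[[[-0.05,0,0,0,0,0,255]]]' | grep -E "force|posi|rot"; python3 -c "
from h import *
s=readout.read_state();print(s['force'],s['moment'])"
```

```text
position: [0.5522, -0.0646, 0.0591]
tool_rot: [-3.137, -0.0, -1.662]
force: [8.7, -1.9, 2.4]
grasp_force: 78.5
[ 8.74922209 -1.85167039  2.43315607] [-0.90108812 -2.55557037 -0.10849694]
```

```bash
python3 -m pendant '[[[-0.05,0,0,0,0,0,255],[-0.05,0,0,0,0,0,255]]]' | grep -E "force|posi|rot"; python3 - <<'E'
from h import *
s=readout.read_state();print(s['force'],s['moment'])
im=snapshot("side"); im2=snapshot("top")
a=cv2.resize(im[215:275,240:300,::-1],(400,400),interpolation=cv2.INTER_CUBIC)
b=cv2.resize(im2[220:290,255:325,::-1],(400,400),interpolation=cv2.INTER_CUBIC)
cv2.imwrite("pics/s4.png",np.hstack([a,b]))
E
```

```text
position: [0.5521, -0.0647, 0.0592]
tool_rot: [-3.136, -0.0, -1.662]
force: [8.2, -3.3, 2.0]
grasp_force: 78.6
[ 8.2042215  -3.26288873  1.97088144] [-0.92283401 -2.70586013 -0.10257079]
```

View pics/s4.png

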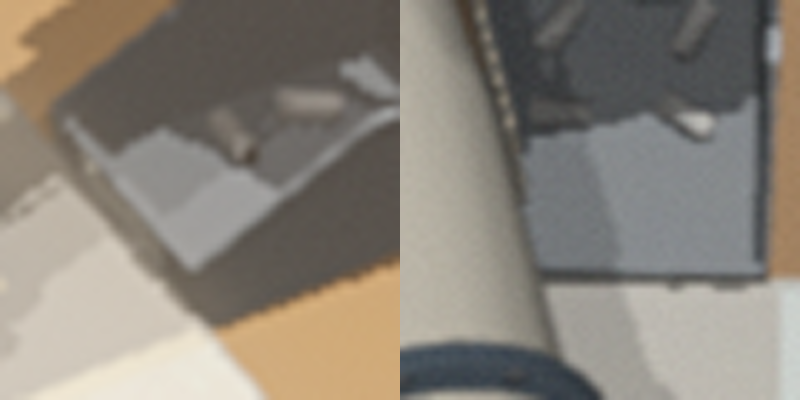

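The bin's front is flush along the whole panel edge in both views: (60,110) to (215,325) on the left and (540,275) to (765,275) on the right. The extra force is about 5 N and the yaw moment is near zero, so it bears along its whole front. Now I'll plan the tip.

```bash
python3 - <<'E'
from h import *
from scipy.spatial.transform import Rotation as Ro
yaw=-.0925; Z=Ro.from_euler('z',yaw); n=Z.apply([1,0,0])
d=Z.apply([-.7071,-.7071,0]); a=np.cross([0,0,1],d); print("axis",a)
t0=np.array([.5521,-.0647,.0590]); rel=np.array([-.192,-.070,-.059]); h0=t0+Z.apply(rel); print("heel0",h0)
last=np.zeros(3)
for i,th in enumerate(np.r_[0:38.1:38/15]):
    r=np.radians(th); R=Ro.from_rotvec(a*r)*Z
    T=h0+n*((.0125*np.tan(r)*.707+.0015) if th else 0)-R.apply(rel)
    s=(T-t0)*100+([.08,0,0] if th else 0)
    print(i,round(th,1),np.round(s-last,2),np.round(a*(r-np.radians(38/15*((i-1)//5*5 if i else 0))),3), np.round(T,3))
    if i%5==0: last=s
E
```

```text
axis [ 0.63876358 -0.76939061  0.        ]
heel0 [ 0.35445504 -0.11666606  0.        ]
0 0.0 [0. 0. 0.] [ 0. -0.  0.] [ 0.552 -0.065  0.059]
1 2.5 [ 0.05 -0.2   0.81] [ 0.028 -0.034  0.   ] [ 0.552 -0.067  0.067]
2 5.1 [-0.15 -0.4   1.61] [ 0.056 -0.068  0.   ] [ 0.55  -0.069  0.075]
3 7.6 [-0.38 -0.63  2.4 ] [ 0.085 -0.102  0.   ] [ 0.548 -0.071  0.083]
4 10.1 [-0.63 -0.88  3.17] [ 0.113 -0.136  0.   ] [ 0.545 -0.073  0.091]
5 12.7 [-0.92 -1.15  3.92] [ 0.141 -0.17   0.   ] [ 0.542 -0.076  0.098]
6 15.2 [-0.31 -0.29  0.73] [ 0.028 -0.034  0.   ] [ 0.539 -0.079  0.106]
7 17.7 [-0.63 -0.6   1.44] [ 0.056 -0.068  0.   ] [ 0.536 -0.082  0.113]
8 20.3 [-0.99 -0.94  2.13] [ 0.085 -0.102  0.   ] [ 0.532 -0.086  0.12 ]
9 22.8 [-1.36 -1.29  2.8 ] [ 0.113 -0.136  0.   ] [ 0.529 -0.089  0.126]
10 25.3 [-1.75 -1.66  3.44] [ 0.141 -0.17   0.   ] [ 0.525 -0.093  0.133]
11 27.9 [-0.41 -0.39  0.62] [ 0.028 -0.034  0.   ] [ 0.52  -0.097  0.139]
12 30.4 [-0.84 -0.79  1.2 ] [ 0.056 -0.068  0.   ] [ 0.516 -0.101  0.145]
13 32.9 [-1.29 -1.21  1.76] [ 0.085 -0.102  0.   ] [ 0.512 -0.105  0.15 ]
14 35.5 [-1.76 -1.65  2.3 ] [ 0.113 -0.136  0.   ] [ 0.507 -0.109  0.156]
15 38.0 [-2.23 -2.1   2.8 ] [ 0.141 -0.17   0.   ] [ 0.502 -0.114  0.161]
```

```bash
python3 -m pendant '[[[0.05,-0.2,0.81,0.028,-0.034,0,255],[-0.15,-0.4,1.61,0.056,-0.068,0,255],[-0.38,-0.63,2.4,0.085,-0.102,0,255],[-0.63,-0.88,3.17,0.113,-0.136,0,255],[-0.92,-1.15,3.92,0.141,-0.17,0,255]]]' 110
python3 -c "
from h import *
s=readout.read_state();print(s['force'],s['moment'],s['qpos'])"
```

```text
clock: 8.22
position: [0.5402, -0.0756, 0.0974]
tool_rot: [-2.983, 0.157, -1.651]
force: [4.2, 0.2, -1.2]
grip_width: 0.118
grasp_force: 109.3
[ 4.1878042   0.16526231 -1.15184739] [-0.55485675 -0.81620879 -0.10679878] [ 0.05349803  0.24171541 -0.2253902  -0.16568485 -0.93018761 -0.05850781]
```

```bash
python3 -m pendant '[[[-0.31,-0.29,0.73,0.028,-0.034,0,255],[-0.63,-0.6,1.44,0.056,-0.068,0,255],[-0.99,-0.94,2.13,0.085,-0.102,0,255],[-1.36,-1.29,2.8,0.113,-0.136,0,255],[-1.75,-1.66,3.44,0.141,-0.17,0,255]]]'
python3 -c "
from h import *
s=readout.read_state();print(s['force'],s['moment'],s['qpos'])
im=snapshot('side');cv2.imwrite('pics/s5.png',cv2.resize(im[140:300,180:370,::-1],None,fx=3.7,fy=3.7,interpolation=cv2.INTER_CUBIC))"
```

```text
clock: 8.85
position: [0.5223, -0.0919, 0.1316]
tool_rot: [-2.818, 0.309, -1.613]
force: [3.8, 0.2, -0.3]
grip_width: 0.117
grasp_force: 109.3
[ 3.83458379  0.16490899 -0.26301713] [-0.90443322  0.04018008 -0.21348097] [-0.11988089  0.14087127 -0.23911034 -0.40482738 -0.91625214  0.23092966]
```

View pics/s5.png

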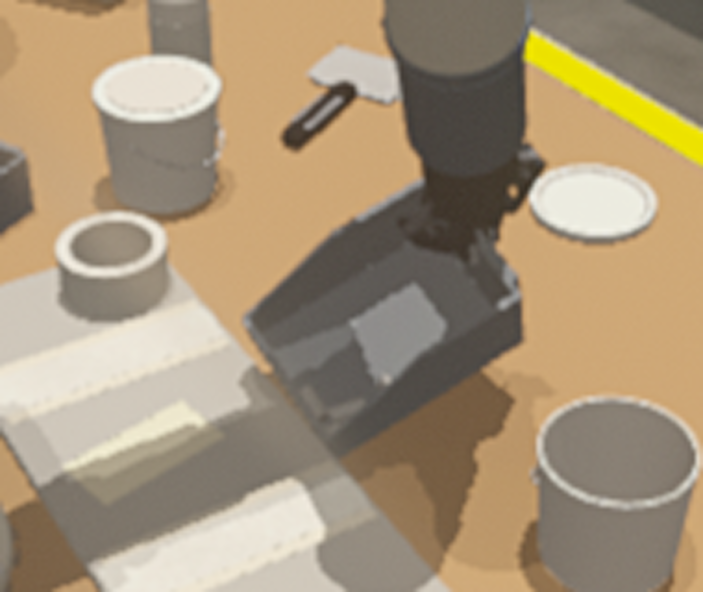

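The bin is tipping on its right front corner at (340,450) beside the board. The nuts are already sliding into that corner near (330,415). I'll continue.

```bash
python3 -m pendant '[[[-0.39,-0.39,0.62,0.028,-0.034,0,255],[-0.8,-0.79,1.2,0.056,-0.068,0,255],[-1.23,-1.21,1.76,0.085,-0.102,0,255],[-1.68,-1.65,2.3,0.113,-0.136,0,255],[-2.13,-2.1,2.8,0.141,-0.17,0,255]]]'
python3 -m pendant '[[[0,0,0,0,0,0,255],[0,0,0,0,0,0,255],[0,0,0,0,0,0,255],[0,0,0,0,0,0,255]]]'
python3 -c "
from h import *
s=readout.read_state();print(s['force'],s['moment'],s['qpos'])
im=snapshot('side');im2=snapshot('top')
a=cv2.resize(im[190:290,230:330,::-1],(400,400),interpolation=cv2.INTER_CUBIC)
b=cv2.resize(im2[200:280,250:330,::-1],(400,400),interpolation=cv2.INTER_CUBIC)
cv2.imwrite('pics/s6.png',np.hstack([a,b]))
print(proj('side',[.3633,-.1175,0]))"
```

```text
clock: 9.52
position: [0.5003, -0.1126, 0.1588]
tool_rot: [-2.639, 0.453, -1.546]
force: [0.3, -0.5, -2.5]
grip_width: 0.119
grasp_force: 109.1
clock: 10.02
position: [0.5011, -0.1129, 0.1591]
tool_rot: [-2.64, 0.45, -1.546]
force: [0.2, -1.1, -4.7]
grip_width: 0.12
grasp_force: 109.1
[ 0.1723577  -1.12825764 -4.65783975] [-1.89545018  1.95317228  0.01155091] [-0.36850635  0.0999811  -0.22620773 -0.68880787 -1.00595454  0.58517051]
[272.28304922 263.88882472]
```

View pics/s6.png

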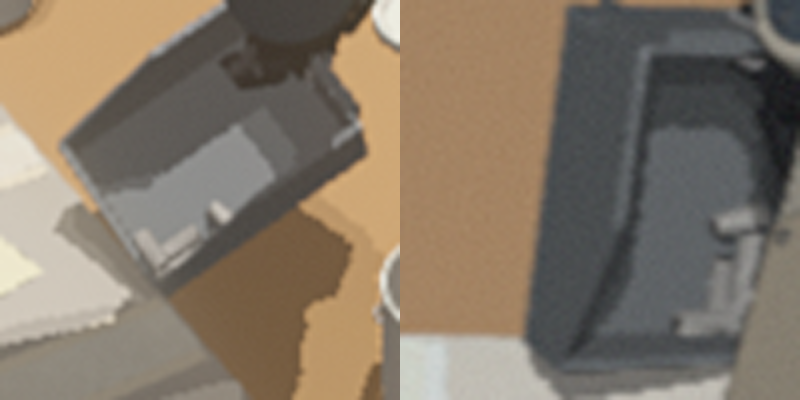

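The heel is down at the board. The nuts are gathered along the right wall, with one sitting higher at (735,222). The wrist is carrying most of the weight, so I'll lower the bin slightly, then locate the nuts on the tilted floor.

```bash
python3 -m pendant '[[[0,0,-0.1,0,0,0,255],[0,0,-0.2,0,0,0,255],[0,0,-0.2,0,0,0,255],[0,0,-0.2,0,0,0,255]]]'
cat > nuts.py <<'E'
from h import *
from scipy.spatial.transform import Rotation as Ro
def binpose(s):
    # tool when bin is level: Rz(-1.662)Rx(pi); bin yaw = tool yaw + pi/2
    B=Ro.from_euler('xyz',s['tool_rot'])*(Ro.from_euler('z',-np.pi/2)*Ro.from_euler('x',np.pi)).inv()
    return B, s['position']-B.apply([.097,0,.059])
def onfloor(cam,u,v,B,o,h=.0105):
    c,dv=ray(cam,u,v); c=B.inv().apply(c-o); dv=B.inv().apply(dv); return (c+dv*(h-c[2])/dv[2])*1000
E
python3 - <<'E'
from nuts import *
s=readout.read_state();B,o=binpose(s);print(s['force'],s['moment'])
zz=B.apply([0,0,1]);print("tilt",np.degrees(np.arccos(zz[2])),"heelR",o+B.apply([-.095,-.07,0]),"heelL",o+B.apply([-.095,.07,0]))
print("panel dist",((o+B.apply([-.095,-.07,0]))[:2]-np.array([.35445504,-.11666606]))@[.9957,-.0925])
for n,u,v in(("side pocket",*proj("side",o+B.apply([-.091,-.066,.004]))),):print(n,(u-230)*4,(v-190)*4)
for u,v in((150,247),(183,240),(220,212),(160,265)):print("side",u,v,onfloor("side",230+u/4,190+v/4,B,o).round())
for u,v in((735,222),(742,260),(720,285),(700,325)):print("top",u,v,onfloor("top",250+(u-400)/5,200+v/5,B,o).round())
E
```

```text
clock: 10.62
position: [0.5019, -0.1136, 0.1582]
tool_rot: [-2.637, 0.45, -1.546]
force: [0.3, 0.3, -1.7]
grip_width: 0.113
grasp_force: 109.5
[ 0.25925978  0.27459898 -1.72783196] [-1.49623591  1.6742171  -0.04885088]
tilt 37.984190111324644 heelR [ 0.36241292 -0.11723521 -0.00240618] heelL [0.35927883 0.00879311 0.05847928]
panel dist 0.007976307857003286
side pocket 168.58276819301227 289.9903230817092
side 150 247 [-84. -32.  10.]
side 183 240 [-60. -42.  10.]
side 220 212 [-25. -41.  10.]
side 160 265 [-85. -48.  10.]
top 735 222 [-24. -47.  10.]
top 742 260 [-46. -56.  10.]
top 720 285 [-61. -44.  10.]
top 700 325 [-84. -35.  10.]
```

The tilt is 38°, with the heel down and 8 mm from the board. The rear nut is queued behind another along the right wall, about 70 mm from the pocket. I'll swing the slope briefly towards the front, pivoting on the same heel, so the queue collapses, and then swing back.

```bash
python3 - <<'E'
from nuts import *
s=readout.read_state();B,o=binpose(s);rel=np.array([-.192,-.07,-.059]);h=s['position']+B.apply(rel)
Z=Ro.from_euler('z',-.0925)
def R(phi):
    d=Z.apply([-np.cos(phi),-np.sin(phi),0]); return Ro.from_rotvec(np.cross([0,0,1],d)*np.radians(38))*Z
R0=R(np.pi/4)
for k,p in enumerate((37,29,21,13,5)):
    dR=R(np.radians(p))*R0.inv()
    T=h+Z.apply([1,0,0])*.0006*(k+1)-dR.apply(B.apply(rel))
    print(p,((T-s['position'])*100).round(2),dR.as_rotvec().round(3),T.round(3))
E
```

```text
37 [-0.74  0.74  0.63] [-0.07 -0.05 -0.03] [ 0.494 -0.106  0.164]
29 [-1.31  1.64  1.02] [-0.146 -0.09  -0.059] [ 0.489 -0.097  0.168]
21 [-1.67  2.66  1.17] [-0.227 -0.119 -0.086] [ 0.485 -0.087  0.17 ]
13 [-1.81  3.74  1.08] [-0.312 -0.137 -0.113] [ 0.484 -0.076  0.169]
5 [-1.7   4.84  0.75] [-0.4   -0.143 -0.137] [ 0.485 -0.065  0.166]
```

```bash
python3 -m pendant '[[[-0.74,0.74,0.63,-0.07,-0.05,-0.03,255],[-1.31,1.64,1.02,-0.146,-0.09,-0.059,255],[-1.67,2.66,1.17,-0.227,-0.119,-0.086,255],[-1.81,3.74,1.08,-0.312,-0.137,-0.113,255],[-1.7,4.84,0.75,-0.4,-0.143,-0.137,255]]]'
python3 -m pendant '[[[0,0,0,0,0,0,255],[0,0,0,0,0,0,255],[0,0,0,0,0,0,255]]]'
python3 - <<'E'
from nuts import *
s=readout.read_state();B,o=binpose(s);print(s['force'],s['moment'],o+B.apply([-.095,-.07,0]),o+B.apply([-.095,.07,0]))
a=cv2.resize(snapshot("side")[190:290,230:330,::-1],(400,400),interpolation=cv2.INTER_CUBIC)
b=cv2.resize(snapshot("top")[200:280,250:330,::-1],(400,400),interpolation=cv2.INTER_CUBIC)
cv2.imwrite('pics/s7.png',np.hstack([a,b]))
# way back, from here to the 45 deg / 38 deg pose at the same heel
rel=np.array([-.192,-.07,-.059]); h=s['position']+B.apply(rel); Z=Ro.from_euler('z',-.0925)
def R(phi):
    d=Z.apply([-np.cos(phi),-np.sin(phi),0]); return Ro.from_rotvec(np.cross([0,0,1],d)*np.radians(38))*Z
R0=R(np.radians(5))
for k,p in enumerate((13,21,29,37,45)):
    dR=R(np.radians(p))*R0.inv(); T=h-dR.apply(B.apply(rel))
    print(p,((T-s['position'])*100).round(2),dR.as_rotvec().round(3))
E
```

```text
clock: 11.25
position: [0.482, -0.1079, 0.1692]
tool_rot: [-2.508, 0.099, -1.666]
force: [-0.4, -3.7, -3.9]
grip_width: 0.117
grasp_force: 109.1
clock: 11.62
position: [0.4819, -0.1098, 0.1684]
tool_rot: [-2.511, 0.1, -1.669]
force: [3.6, -0.6, 0.8]
grip_width: 0.117
grasp_force: 109.4
[ 3.6331507  -0.63039517  0.81301806] [-0.40169445  0.17931458  0.09871486] [ 0.35699889 -0.15130478  0.00130005] [ 0.3706356  -0.0126795   0.01533827]
13 [-0.01 -1.08  0.24] [0.086 0.006 0.03 ]
21 [ 0.21 -2.13  0.24] [0.17  0.023 0.059]
29 [ 0.65 -3.11 -0.02] [0.251 0.052 0.086]
37 [ 1.29 -3.96 -0.51] [0.329 0.092 0.113]
45 [ 2.09 -4.65 -1.23] [0.4   0.143 0.137]
```

View pics/s7.png

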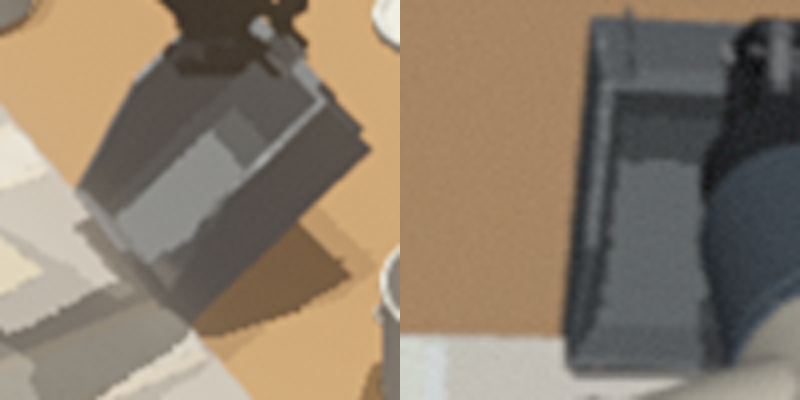

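```bash
python3 - <<'E'
from nuts import *
s=readout.read_state();print(s['qpos'].round(3),s['position'],s['clock'])
# yaw of the bin's front edge at bench
B,o=binpose(s);z=B.apply([0,0,1]);print("tilt",np.degrees(np.arccos(z[2])),"slope dir",np.degrees(np.arctan2(z[1],z[0])),B.apply([0,1,0]))
E
```

```text
[ 0.133 -0.193 -0.777  0.163 -0.356 -0.399] [ 0.48190304 -0.10983686  0.1683079 ] 11.725
tilt 36.52759137294152 slope dir -177.83188989045362 [0.09741324 0.99022241 0.09985112]
```

The wrist came near q5's limit, so the bin slid about 34 mm along the board instead of pivoting. It is still down on the bench by the board. I'll go back gently to the earlier 38° pose with a slerp on the heel, splitting it over 10 rows.

```bash
python3 - <<'E'
from nuts import *
from scipy.spatial.transform import Slerp
s=readout.read_state();rel=np.array([-.192,-.07,-.059]);B,o=binpose(s);h=s['position']+B.apply(rel)
t={'tool_rot':[-2.637,.45,-1.546],'position':np.array([.5019,-.1136,.1582])};B1,_=binpose(t);h1=t['position']+B1.apply(rel)
print(h,h1)
sl=Slerp([0,1],Ro.concatenate([B,B1])); p0=s['position'];R0=B
for k in range(1,11):
    f=k/10;R=sl(f);hh=h+f*(h1-h)+[.0015*np.sin(np.pi*f),0,.001*np.sin(np.pi*f)];T=hh-R.apply(rel)
    print(k,((T-p0)*100).round(2),(R*R0.inv()).as_rotvec().round(3))
    if k==5:p0=T;R0=R
E
```

```text
[ 0.35696769 -0.15139158  0.00124694] [ 0.36239994 -0.11725191 -0.00233472]
1 [ 0.22 -0.05 -0.  ] [0.035 0.011 0.016]
2 [ 0.44 -0.11 -0.02] [0.071 0.022 0.031]
3 [ 0.66 -0.16 -0.06] [0.106 0.033 0.047]
4 [ 0.88 -0.2  -0.13] [0.142 0.044 0.062]
5 [ 1.08 -0.25 -0.22] [0.177 0.055 0.078]
6 [ 0.2  -0.04 -0.11] [0.035 0.011 0.016]
7 [ 0.38 -0.07 -0.25] [0.071 0.022 0.031]
8 [ 0.56 -0.1  -0.41] [0.106 0.033 0.047]
9 [ 0.74 -0.12 -0.59] [0.142 0.044 0.062]
10 [ 0.92 -0.13 -0.79] [0.177 0.055 0.078]
```

```bash
python3 -m pendant '[[[0.22,-0.05,0,0.035,0.011,0.016,255],[0.44,-0.11,-0.02,0.071,0.022,0.031,255],[0.66,-0.16,-0.06,0.106,0.033,0.047,255],[0.88,-0.2,-0.13,0.142,0.044,0.062,255],[1.08,-0.25,-0.22,0.177,0.055,0.078,255]]]'
python3 -c "
from nuts import *
s=readout.read_state();B,o=binpose(s);print(s['qpos'].round(3),s['force'],o+B.apply([-.095,-.07,0]))"
```

```text
clock: 12.35
position: [0.4913, -0.112, 0.1643]
tool_rot: [-2.582, 0.275, -1.602]
force: [1.7, -1.7, -1.4]
grip_width: 0.117
grasp_force: 109.3
[-0.166 -0.049 -0.414 -0.472 -0.717  0.337] [ 1.71739529 -1.74984038 -1.41156836] [ 0.35918087 -0.13403355 -0.00093368]
```

```bash
python3 -m pendant '[[[0.2,-0.04,-0.11,0.035,0.011,0.016,255],[0.38,-0.07,-0.25,0.071,0.022,0.031,255],[0.56,-0.1,-0.41,0.106,0.033,0.047,255],[0.74,-0.12,-0.59,0.142,0.044,0.062,255],[0.92,-0.13,-0.79,0.177,0.055,0.078,255]]]'
python3 -m pendant '[[[0,0,0,0,0,0,255],[0,0,0,0,0,0,255],[0,0,0,0,0,0,255],[0,0,0,0,0,0,255]]]'
python3 - <<'E'
from nuts import *
s=readout.read_state();B,o=binpose(s);print(s['force'],s['moment'],o+B.apply([-.095,-.07,0]),"tilt",np.degrees(np.arccos(B.apply([0,0,1])[2])))
a=cv2.resize(snapshot("side")[200:280,235:315,::-1],(400,400),interpolation=cv2.INTER_CUBIC)
b=cv2.resize(snapshot("top")[200:280,250:330,::-1],(400,400),interpolation=cv2.INTER_CUBIC)
cv2.imwrite('pics/s8.png',np.hstack([a,b]))
E
```

```text
clock: 12.98
position: [0.5012, -0.114, 0.1573]
tool_rot: [-2.639, 0.45, -1.544]
force: [2.4, -2.7, 2.1]
grip_width: 0.118
grasp_force: 109.9
clock: 13.48
position: [0.5009, -0.1133, 0.1574]
tool_rot: [-2.639, 0.448, -1.545]
force: [3.8, -1.6, 2.2]
grip_width: 0.114
grasp_force: 109.8
[ 3.84008331 -1.58167302  2.23158613] [-1.69951484  0.05994197 -0.55955033] [ 0.36118318 -0.1174629  -0.00286961] tilt 37.85280022641523
```

View pics/s8.png

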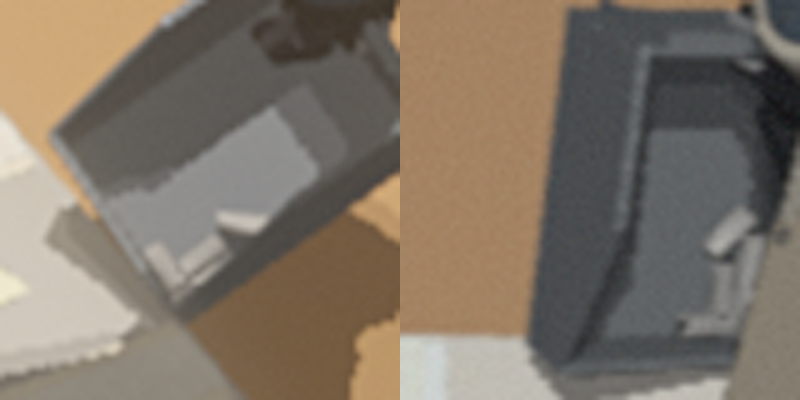

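Rear nut is now at (730,230) in the top crop and turned, but it still sits behind the group. I'll do one smaller swing that stays within reach, to about 20° off the front and pivoting on the heel, then return.

```bash
cat > sw.py <<'E'
from nuts import *
s=readout.read_state();rel=np.array([-.192,-.07,-.059]);B,o=binpose(s);h=s['position']+B.apply(rel)
Z=Ro.from_euler('z',-.0925)
def R(phi,t):
    d=Z.apply([-np.cos(np.radians(phi)),-np.sin(np.radians(phi)),0]); return Ro.from_rotvec(np.cross([0,0,1],d)*np.radians(t))*Z
for k,(p,t) in enumerate(((38,38.5),(31,39),(24,39.5),(18,40))):
    hh=h+Z.apply([1,0,0])*(.001+.0007*k)+[0,0,.001]; T=hh-R(p,t).apply(rel)
    print(p,((T-s['position'])*100).round(2),(R(p,t)*B.inv()).as_rotvec().round(3),T)
E
python3 sw.py
```

```text
38 [-0.76  0.5   0.79] [-0.054 -0.054 -0.028] [ 0.49335561 -0.10826318  0.16529908]
31 [-1.42  1.21  1.28] [-0.116 -0.099 -0.054] [ 0.48677705 -0.10114631  0.17022326]
24 [-1.94  2.06  1.59] [-0.185 -0.136 -0.08 ] [ 0.48156988 -0.09267968  0.17331643]
18 [-2.26  2.86  1.72] [-0.248 -0.163 -0.103] [ 0.4783066  -0.0846268   0.17458759]
```

```bash
python3 -m pendant '[[[-0.76,0.5,0.79,-0.054,-0.054,-0.028,255],[-1.42,1.21,1.28,-0.116,-0.099,-0.054,255],[-1.94,2.06,1.59,-0.185,-0.136,-0.08,255]]]'
python3 - <<'E'
from nuts import *
s=readout.read_state();B,o=binpose(s);print(s['qpos'].round(3),s['force'],o+B.apply([-.095,-.07,0]),"tilt",np.degrees(np.arccos(B.apply([0,0,1])[2])))
E
```

```text
clock: 13.95
position: [0.4812, -0.0933, 0.1735]
tool_rot: [-2.495, 0.26, -1.577]
force: [0.6, -1.7, -2.1]
grip_width: 0.117
grasp_force: 109.4
[-0.109 -0.132 -0.503 -0.481 -0.612  0.328] [ 0.64492807 -1.70206468 -2.0956145 ] [ 0.36333972 -0.11832168 -0.001847  ] tilt 39.541563938191345
```

```bash
python3 -m pendant '[[[-0.32,0.8,0.13,-0.063,-0.027,-0.023,255],[-0.32,0.8,0.13,-0.063,-0.027,-0.023,255],[-0.32,0.8,0.13,-0.063,-0.027,-0.023,255],[0,0,0,0,0,0,255]]]'
python3 - <<'E'
from nuts import *
s=readout.read_state();rel=np.array([-.192,-.07,-.059]);B,o=binpose(s);h=s['position']+B.apply(rel)
print(s['qpos'].round(3),s['force'],h)
from scipy.spatial.transform import Slerp
t={'tool_rot':[-2.639,.449,-1.545],'position':np.array([.502,-.1135,.1580])};B1,_=binpose(t);h1=t['position']+B1.apply(rel)
sl=Slerp([0,1],Ro.concatenate([B,B1]))
for k in range(1,5):
    f=k/4;R=sl(f);T=h+f*(h1-h)-R.apply(rel);print(k,((T-s['position'])*100).round(2),(R*B.inv()).as_rotvec().round(3))
E
```

```text
clock: 14.45
position: [0.4812, -0.0906, 0.1735]
tool_rot: [-2.495, 0.259, -1.572]
force: [-1.3, -1.9, -4.8]
grip_width: 0.115
grasp_force: 109.5
[-0.101 -0.134 -0.505 -0.478 -0.611  0.324] [-1.31795579 -1.88849283 -4.77585203] [ 0.36336217 -0.11635811 -0.00173847]
1 [ 0.52 -0.61 -0.32] [0.047 0.034 0.019]
2 [ 1.05 -1.2  -0.69] [0.094 0.069 0.038]
3 [ 1.57 -1.76 -1.1 ] [0.141 0.103 0.058]
4 [ 2.08 -2.29 -1.55] [0.188 0.137 0.077]
```

```bash
python3 -m pendant '[[[0.52,-0.61,-0.32,0.047,0.034,0.019,255],[1.05,-1.2,-0.69,0.094,0.069,0.038,255],[1.57,-1.76,-1.1,0.141,0.103,0.058,255],[2.08,-2.29,-1.55,0.188,0.137,0.077,255],[2.08,-2.29,-1.55,0.188,0.137,0.077,255]]]'
python3 -m pendant '[[[0,0,0,0,0,0,255],[0,0,0,0,0,0,255],[0,0,0,0,0,0,255]]]' | tail -4
cat > seg.py <<'E'
from nuts import *
s=readout.read_state();B,o=binpose(s);print(s['clock'],s['force'],s['moment'],o+B.apply([-.095,-.07,0]),"tilt",np.degrees(np.arccos(B.apply([0,0,1])[2])))
W=lambda x,y,z:o+B.apply(np.array([x,y,z])/1000)
for cam in("side","top"):
    im=snapshot(cam)
    # warm-toned metal against the bluish grey plastic; resampled on the floor plane, 2 mm cells
    xs=np.arange(-90,31,4);ys=np.arange(64,-67,-4)
    print(cam)
    for x in xs[::-1]:
        r=""
        for y in ys:
            u,v=proj(cam,W(x,y,11)); p=im[int(round(v)),int(round(u))].astype(int)
            r+="#" if p[0]-p[2]>=0 and p[0]>70 else "."
        print(f"{x:4d} {r}")
E
python3 seg.py
```

```text
clock: 15.08
position: [0.5025, -0.1168, 0.156]
tool_rot: [-2.644, 0.453, -1.556]
force: [3.7, 2.0, 3.2]
grip_width: 0.114
grasp_force: 110.1
tool_rot: [-2.642, 0.447, -1.551]
force: [4.1, 2.3, 2.8]
grip_width: 0.122
grasp_force: 109.8
15.45 [4.11038475 2.30535515 2.83179043] [-0.23135144 -0.09463908 -0.52614951] [ 0.3610946  -0.11901539 -0.00280087] tilt 37.69757109671282
side
  30 #################################
  26 #################################
  22 #################################
  18 #################################
  14 #################################
  10 #################################
   6 #################################
   2 #################################
  -2 #################################
  -6 #################################
 -10 #################################
 -14 #################################
 -18 #################################
 -22 #################################
 -26 #################################
 -30 #################################
 -34 #################################
 -38 #################################
 -42 ############
[... 1002 characters left out ...]
-22 .........................#####...
 -26 ........................#########
 -30 ........................#########
 -34 .......................##########
 -38 .........................##..####
 -42 .........................#..#####
 -46 .........................########
 -50 .........................########
 -54 .........................########
 -58 .........................########
 -62 .........................########
 -66 .........................########
 -70 ........................#########
 -74 .....................############
 -78 .....................############
 -82 ....................#############
 -86 .....................############
 -90 .........................#..#####
```

```bash
python3 - <<'E'
from nuts import *
s=readout.read_state();B,o=binpose(s)
W=lambda x,y,z:o+B.apply(np.array([x,y,z])/1000)
im=cv2.resize(snapshot("side"),None,fx=1,fy=1).astype(int); rb=im[...,0]-im[...,2]
for x in range(14,-91,-4):
    a="";
    for y in range(20,-67,-3):
        u,v=proj("side",W(x,y,11)); p=im[int(round(v)),int(round(u))]; a+="%4d"%(p[0]) if 0 else "%3d"%(rb[int(round(v)),int(round(u))])
    print("%4d"%x,a)
E
```

```text
14   8  8  7  6  2  2  2  2  1  1  2  2  1  2  2  2  2  2  2  2  2  3  5  8  9 10 10 10  8
  10   7  8  8  3  1  1  2  2  1  1  2  2  2  2  3  3  2  3  2  2  2  5  5  6 10 10  9 10  9
   6   7  7  7  4  2  2  3  2  2  2  2  3  2  2  1  3  3  3  2  2  2  4  6  8  8  8  9  9  8
   2   9  7  7  4  1  2  2  2  2  3  2  2  2  3  2  2  3  3  3  2  2  3  4  9  9  9  9  7  8
  -2   8  7  7  4  3  1  1  2  3  3  2  3  4  2  3  2  3  3  2  2  3  3  6  6  8  9  9  8  8
  -6   8  7  7  3  3  3  2  3  3  2  2  2  2  2  2  2  2  2  2  2  2  3  3  8  8  8  8  9  7
 -10   9  7  6  5  3  2  2  1  1  3  2  2  2  3  3  2  1  2  2  2  1  1  3  8  9  9  9  8  8
 -14   7  7  7  4  3  3  3  3  2  2  3  3  0  2  2  2  2  3  2  2  2  6  6  9  9  8  8  7  7
 -18   8  7  8  3  3  2  3  2  2  2  2  2  2  2  2  2  3  2  2  2  6 12 12 12  8  9  9  7  7
 -22   8  7  5  4  4  3  2  2  3  3  2  2  2  2  4  2  1  1  2  6 13 15 14 13  8  9  8 10  7
 -26   8  6  7  7  3  2  3  2  2  3  3  3  3  2  2  2  2  2  8 13 14 14 13 11  7  7  8  8  8
 -30   8  8  8  7  3  2  2  3  2  2  3  3  2  2  1  2  1  6 13 14 14 15 13  8  
[... 708 characters left out ...]
2  2  2  2  2  1 11 15 14 13 13 13 13  7  9 10  8
 -66   6  7  5  3  2  3  1  2  2  2  1  1  1  2  1  2  2  3 14 14 13 14 14 14 14  8  9  9  9
 -70   7  5  5  2  2  2  2  2  2  2  3  2  2  2  1  2  2  2  9 13 14 14 14 13 12 10  9 11  9
 -74   5  3  2  2  3  3  3  2  2  2  3  4  4  2  4  5  2  2 11 14 14 14 15 14 12 11  8  9  8
 -78   4  3  3  3  3  2  2  2  3  4  4  2  5  8 14  9 14 11 14 14 14 15 14 15 11 11  9  9  9
 -82   5  5  4  4  4  3  3  3  5  3  5  4 10 16 16 15 14 15 15 14 14 13 15 15 15 12  9 11 11
 -86   4  5  4  6  4  5  6  5  5  5  5  7 12 16 16 15 15 15 15 16 15 15 15 16 16 12 12 12 11
 -90   5  7  6  6  6  7  7  7  5  5  5  8  8 15 15 16 16 16 15 16 15 15 15 16 15 13 13 13 12
```

The rear nut now points front-left, just past its neighbour's left edge, so a slope close to straight ahead should slide it past. I'll swing again, more slowly this time so the wrist can follow, with the heel fixed.

```bash
cat > plan.py <<'E'
from nuts import *
import sys
p0_,p1_,t0_,t1_,N,ret=map(float,sys.argv[1:7]);N=int(N)
s=readout.read_state();rel=np.array([-.192,-.07,-.059]);B,o=binpose(s);h=s['position']+B.apply(rel)
Z=Ro.from_euler('z',-.0925);H=np.array([.3633,-.1185,-.0020])
def R(phi,t):
    d=Z.apply([-np.cos(np.radians(phi)),-np.sin(np.radians(phi)),0]); return Ro.from_rotvec(np.cross([0,0,1],d)*np.radians(t))*Z
print(s['force'],h,s['qpos'].round(2)); p=s['position'];Bc=B
for k in range(1,N+1):
    f=k/N;Rk=R(p0_+f*(p1_-p0_),t0_+f*(t1_-t0_));g=min(1,k/3)
    T=h+g*(H+Z.apply([ret/1000,0,0])-h)-Rk.apply(rel)
    print(k,*((T-p)*100).round(2),*(Rk*Bc.inv()).as_rotvec().round(3))
    if k%5==0:p,Bc=T,Rk
E
python3 plan.py 45 5 38 38 15 2
```

```text
[4.113232   1.83549532 2.05118881] [ 0.36110706 -0.11911386 -0.00281674] [-0.37  0.1  -0.23 -0.69 -1.    0.58]
1 -0.22 0.24 0.33 -0.019 -0.022 -0.007
2 -0.34 0.5 0.56 -0.043 -0.039 -0.016
3 -0.45 0.78 0.77 -0.067 -0.055 -0.026
4 -0.69 1.07 0.93 -0.091 -0.069 -0.036
5 -0.9 1.37 1.06 -0.117 -0.082 -0.045
6 -0.19 0.32 0.1 -0.026 -0.012 -0.01
7 -0.35 0.65 0.18 -0.052 -0.023 -0.02
8 -0.49 0.99 0.23 -0.079 -0.033 -0.03
9 -0.61 1.34 0.26 -0.107 -0.041 -0.039
10 -0.7 1.7 0.25 -0.135 -0.048 -0.049
11 -0.06 0.36 -0.03 -0.028 -0.006 -0.01
12 -0.1 0.73 -0.09 -0.056 -0.01 -0.02
13 -0.11 1.1 -0.17 -0.085 -0.013 -0.03
14 -0.1 1.47 -0.29 -0.113 -0.015 -0.039
15 -0.06 1.84 -0.42 -0.142 -0.016 -0.049
```

```bash
python3 -m pendant '[[[-0.22,0.24,0.33,-0.019,-0.022,-0.007,255],[-0.34,0.5,0.56,-0.043,-0.039,-0.016,255],[-0.45,0.78,0.77,-0.067,-0.055,-0.026,255],[-0.69,1.07,0.93,-0.091,-0.069,-0.036,255],[-0.9,1.37,1.06,-0.117,-0.082,-0.045,255]]]' | grep -E "pos|rot|force"
python3 -m pendant '[[[-0.19,0.32,0.1,-0.026,-0.012,-0.01,255],[-0.35,0.65,0.18,-0.052,-0.023,-0.02,255],[-0.49,0.99,0.23,-0.079,-0.033,-0.03,255],[-0.61,1.34,0.26,-0.107,-0.041,-0.039,255],[-0.7,1.7,0.25,-0.135,-0.048,-0.049,255]]]' | grep -E "pos|rot|force"
python3 plan.py 18 5 38 38 5 2.5
```

```text
position: [0.4907, -0.1021, 0.1666]
tool_rot: [-2.557, 0.327, -1.563]
force: [1.2, 1.0, 0.3]
grasp_force: 110.0
position: [0.4843, -0.0854, 0.1696]
tool_rot: [-2.505, 0.191, -1.598]
force: [-0.5, -1.2, 0.2]
grasp_force: 109.9
[-0.46830841 -1.18966727  0.15760204] [ 0.36408389 -0.1201518  -0.00232833] [ 0.06 -0.17 -0.62 -0.22 -0.47  0.01]
1 -0.03 0.37 0.0 -0.027 -0.008 -0.012
2 -0.01 0.78 -0.04 -0.055 -0.012 -0.022
3 0.04 1.18 -0.12 -0.083 -0.015 -0.031
4 0.05 1.54 -0.23 -0.11 -0.017 -0.041
5 0.09 1.9 -0.36 -0.138 -0.017 -0.05
```

```bash
python3 -m pendant '[[[-0.03,0.2,0,-0.014,-0.004,-0.006,255],[-0.03,0.37,0,-0.027,-0.008,-0.012,255],[-0.02,0.58,-0.02,-0.041,-0.01,-0.017,255],[-0.01,0.78,-0.04,-0.055,-0.012,-0.022,255],[0.02,0.98,-0.08,-0.069,-0.014,-0.027,255]]]' | grep -E "pos|rot|force"
python3 - <<'E'
from nuts import *
s=readout.read_state();B,o=binpose(s);print(s['qpos'].round(3))
W=lambda x,y,z:o+B.apply(np.array([x,y,z])/1000)
im=snapshot("side").astype(int); rb=im[...,0]-im[...,2]
for x in range(2,-91,-4):
    print("%4d"%x,"".join("#" if rb[tuple(np.round(proj("side",W(x,y,11))[::-1]).astype(int))]>=11 else "." for y in range(40,-67,-3)))
E
python3 plan.py 11 45 38 38 10 2
```

```text
position: [0.484, -0.0756, 0.1681]
tool_rot: [-2.49, 0.122, -1.621]
force: [-0.2, -0.9, 3.1]
grasp_force: 110.1
[ 0.207 -0.213 -0.82   0.201 -0.31  -0.469]
   2 ......................#.#.####..####
  -2 ......................##.##########.
  -6 ...........................########.
 -10 ......................#......######.
 -14 .....................##..##....####.
 -18 ...........................###.#....
 -22 .........................#...#....##
 -26 ..........................##.##...##
 -30 .....................##.##.....###..
 -34 ..........................##.##.....
 -38 ...................................#
 -42 ............................##....#.
 -46 ............................##.##..#
 -50 ........................#.....##....
 -54 ............................#....##.
 -58 .............................#.#.##.
 -62 .........................####..#...#
 -66 .............................##.###.
 -70 ...........................#########
 -74 .......................#############
 -78 .....................#.#############
 -82 ....................################
 -86 ....................################
 -90 ..................##################
[ 0.20330281 -0.73949235  2.0040928 ] [ 0.364822   -0.11914826 -0.00271808] [ 0.21 -0.21 -0.82  0.2  -0.31 -0.47]
1 0.02 -0.42 0.12 0.032 0.003 0.01
2 0.11 -0.87 0.2 0.068 0.01 0.023
3 0.24 -1.31 0.23 0.104 0.019 0.035
4 0.4 -1.76 0.19 0.139 0.03 0.048
5 0.59 -2.19 0.11 0.173 0.043 0.06
6 0.23 -0.41 -0.13 0.033 0.015 0.013
7 0.5 -0.79 -0.29 0.066 0.032 0.025
8 0.8 -1.15 -0.51 0.097 0.051 0.038
9 1.13 -1.48 -0.76 0.127 0.072 0.05
10 1.49 -1.77 -1.05 0.156 0.094 0.062
```

```bash
python3 -m pendant '[[[0,0,0,0,0,0,255],[0,0,0,0,0,0,255],[0.01,-0.21,0.06,0.016,0.002,0.005,255],[0.02,-0.42,0.12,0.032,0.003,0.01,255]]]' | grep -E "force"
python3 -m pendant '[[[0.04,-0.22,0.04,0.018,0.003,0.006,255],[0.09,-0.45,0.08,0.036,0.007,0.013,255],[0.22,-0.89,0.11,0.072,0.016,0.025,255],[0.38,-1.34,0.07,0.107,0.027,0.038,255],[0.57,-1.77,-0.01,0.141,0.04,0.05,255]]]' | grep -E "pos|rot|force"
python3 plan.py 28 45 38 38 5 1
```

```text
force: [0.1, -1.2, -0.3]
grasp_force: 109.9
position: [0.4914, -0.0969, 0.1697]
tool_rot: [-2.537, 0.301, -1.574]
force: [-1.4, -0.3, -3.2]
grasp_force: 109.3
[-1.43368392 -0.27249552 -3.22962183] [ 0.36682696 -0.11660544 -0.00158229] [-0.17 -0.07 -0.42 -0.54 -0.71  0.4 ]
1 0.15 -0.3 -0.16 0.026 0.015 0.016
2 0.33 -0.76 -0.34 0.058 0.032 0.028
3 0.55 -1.18 -0.57 0.089 0.051 0.041
4 0.88 -1.51 -0.82 0.119 0.072 0.053
5 1.24 -1.8 -1.12 0.148 0.094 0.066
```

```bash
python3 -m pendant '[[[0.15,-0.3,-0.16,0.026,0.015,0.016,255],[0.33,-0.76,-0.34,0.058,0.032,0.028,255],[0.55,-1.18,-0.57,0.089,0.051,0.041,255],[0.88,-1.51,-0.82,0.119,0.072,0.053,255],[1.24,-1.8,-1.12,0.148,0.094,0.066,255]]]' | grep -E "pos|rot|force"
python3 -m pendant '[[[0,0,0,0,0,0,255],[0,0,0,0,0,0,255],[0,0,0,0,0,0,255]]]' | grep -E "pos|rot|force"
cat > seg.py <<'E'
from nuts import *
s=readout.read_state();B,o=binpose(s);print(s['clock'],s['force'],o+B.apply([-.095,-.07,0]),"tilt",np.degrees(np.arccos(B.apply([0,0,1])[2])))
W=lambda x,y,z:o+B.apply(np.array([x,y,z])/1000)
I={c:snapshot(c).astype(int) for c in("side","top")}
T={"side":11,"top":0}
for x in range(14,-91,-4):
    print("%4d"%x,*("".join("#" if (lambda p:p[0]-p[2])(I[c][tuple(np.round(proj(c,W(x,y,11))[::-1]).astype(int))])>=T[c] else "." for y in range(40,-67,-3)) for c in I))
E
python3 seg.py
```

```text
position: [0.5039, -0.1152, 0.1584]
tool_rot: [-2.637, 0.449, -1.545]
force: [0.2, 0.4, -3.8]
grasp_force: 109.4
position: [0.5035, -0.1148, 0.159]
tool_rot: [-2.635, 0.447, -1.544]
force: [0.5, 0.3, -3.7]
grasp_force: 109.5
19.65 [ 0.4851163   0.2652253  -3.68778833] [ 0.36427252 -0.11914073 -0.00173006] tilt 37.94146269460283
  14 .................................#.. ....................................
  10 .................................... ....................................
   6 .................................... ....................................
   2 .................................... ....................................
  -2 .................................... ....................................
  -6 .................................... ....................................
 -10 .................................... ....................................
 -14 .................................... ............................###.....
 -18 ...........................###...... ..........................#######...
 -22 ..........................####...... .................
[... 662 characters left out ...]
....................#######.... .........................###########
 -62 ..........................#####..... .........................###########
 -66 ..........................######.... .........................###########
 -70 .........................########... ..........................##########
 -74 ...##....................########... ...................#################
 -78 .....................#.#########.... ....................################
 -82 ###.................#############... ...................#################
 -86 #####...............###############. ....................################
 -90 ##..................################ ................................####
```

The rear nut rests across the ends of its neighbours, so this is the stable pile. All five nuts touch in the corner, the farthest centre about 66 mm from the pocket. I'll seat the corner closer to the board and firmly on the bench, check it, and hand in.

```bash
python3 -m pendant '[[[-0.1,0.01,-0.08,0,0,0,255],[-0.18,0.02,-0.15,0,0,0,255],[-0.18,0.02,-0.15,0,0,0,255],[-0.18,0.02,-0.15,0,0,0,255],[-0.18,0.02,-0.15,0,0,0,255]]]'
python3 seg.py | head -1
```

```text
clock: 20.38
position: [0.5025, -0.1151, 0.158]
tool_rot: [-2.634, 0.447, -1.544]
force: [1.8, 0.2, 0.8]
grip_width: 0.12
grasp_force: 109.7
20.375 [1.82651502 0.21016185 0.81426159] [ 0.36334801 -0.11940094 -0.00286449] tilt 37.974117423911345
```

```bash
python3 -c "
from workcell import job_done
print(job_done())"
```

```text
the job is handed in; nothing more can be done
None
```

I drew the bin flush against the panel edge and handed it in held at 38° over its right front corner (open-tub side), with the nuts piled in that corner, the farthest about 66 mm out; the fifth was hidden in the last views, the corner is about 9 mm off the board, and my first swing to settle the nuts slid the bin about 34 mm along the board before I brought it back.

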